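# Rebuild the stacking tiers on the desk

## Task

Rebuild the stacking tiers on the dark wooden base board, one tray at a time from the bottom up: the longest tray on the board, the middle-length tray on it, the shortest on top, each centred on and lined up lengthwise with what it stands on and sitting flat. Last of all, stand the stapler upright inside the top tray. Leave the pencil cup, the compass and the eraser where they are.

Things in the scene. Friction and masses are not known exactly. Their poses are not given: they have to be found in the camera images.
- base_board: Dark wooden board, 220 x 82 x 12 mm, fixed flat on the desk; origin at the centre of its underside, x along its length, z up. The tiers stand on its top face, 12 mm above the origin.
- tray_long: Longest grey plastic tray, 210 x 68 mm, 32 mm high, open on top, walls and floor 4 mm, three full-height cross walls making four compartments; loose, 0.1 to 0.22 kg. Origin at the centre of its underside, x along its length, y across it, z up. The next tray simply stands on its rim and cross walls, 32 mm above the origin; nothing interlocks. Grip it from above across its 68 mm width.
- tray_medium: Middle-length grey plastic tray, 175 x 68 mm, 32 mm high, open on top, walls and floor 4 mm, two full-height cross walls making three compartments; loose, 0.09 to 0.18 kg. Origin at the centre of its underside, x along its length, y across it, z up. The next tray simply stands on its rim and cross walls, 32 mm above the origin. Grip it from above across its 68 mm width.
- tray_short: Shortest and shallowest grey plastic tray, 140 x 68 mm, 22 mm high, open on top, walls and floor 4 mm, no cross walls (inside 132 x 60 mm); loose, 0.06 to 0.13 kg. Origin at the centre of its underside, x along its length, y across it, z up; its inner floor is 4 mm above the origin. Grip it from above across its 68 mm width.
- stapler: Grey desk stapler standing upright, 106 mm long, foot 34 mm wide, 58 mm high; loose, 0.15 to 0.3 kg. Origin at the centre of its underside, x along its length (hinge end at +x), z up. Upper arm 30 mm wide with upright sides, about 32 to 52 mm above the origin; a gap below it towards -x. With fingertips 24 mm or more above its origin the fingers stay clear of the rim of the tray it goes into.
- pencil_cup: Square white ceramic cup, 75 x 75 x 100 mm, with pencils standing up to 175 mm high; loose, stays where it is. Origin at the centre of its underside, z up.
- compass: Steel drawing compass lying flat, about 160 mm long, 50 mm wide, 18 mm high; loose, stays where it is. Origin on the desk near its middle, x along its length towards the head.
- eraser: White eraser in a card sleeve, 56 x 22 x 12 mm; loose, stays where it is. Origin at the centre of its underside, x along its length.
Not all that is in view belongs to the job. What is shaped like the tray_long but green is not meant.

How it is judged (in metres and radians):
On the way, in this order (a step that is already met when the one before it is completed fails the run):
1. the longest tray stands on the base board (horizontal distance between tray_long and base_board below 0.012 m and angle between the x axis of tray_long and the x axis of base_board, either way round below 0.17 rad and z of tray_long in the frame of base_board between 0.008 and 0.016 m and angle between tray_long's own z axis and vertical below 0.06 rad), for 0.2 s.
2. the middle-length tray stands on the longest (all of step 1 and horizontal distance between tray_medium and tray_long below 0.012 m and angle between the x axis of tray_medium and the x axis of tray_long, either way round below 0.17 rad and z of tray_medium in the frame of tray_long between 0.028 and 0.036 m and angle between tray_medium's own z axis and vertical below 0.06 rad), for 0.2 s.
3. the shortest tray stands on the middle-length one (all of step 2 and horizontal distance between tray_short and tray_medium below 0.012 m and angle between the x axis of tray_short and the x axis of tray_medium, either way round below 0.17 rad and z of tray_short in the frame of tray_medium between 0.028 and 0.036 m and angle between tray_short's own z axis and vertical below 0.06 rad), for 0.2 s.
4. the stapler stands in the top tray (all of step 3 and horizontal distance between stapler and tray_short below 0.02 m and z of stapler in the frame of tray_short between 0.001 and 0.007 m and angle between stapler's own z axis and vertical below 0.08 rad), for 0.2 s.
At the end, for the whole second after the job is handed in: Longest tray on the board, middle-length on it, shortest on top: each flat, within 12 mm of the centre and 0.17 rad of the direction of what it stands on; the stapler upright (0.08 rad) on the top tray's floor within 20 mm of its centre; all released and at rest (all of step 4 and linear speed of each of tray_long, tray_medium, tray_short, stapler below 0.01 m/s); the robot touches nothing.
It fails at once if the pencil cup, the compass or the eraser is moved by more than 20 mm (distance of any of pencil_cup, compass, eraser from where it was at the start of the episode above 0.02 m).
It also fails if it takes over 120 s, if anything falls off the work surface, if the arm or the gripper's body presses on something with over 40 N, if the wrist force passes 120 N, or if a joint passes its speed limit or range.

## Robot

A 7-joint arm with a two-finger parallel gripper is mounted at the origin on the work surface. World frame = base frame: x ahead of the robot, y to its left, z up, the work surface at z = 0. Lengths are in m, angles in degrees, forces in N, time in s.
With the tool pointing down it reaches from about 0.425 to 0.875 m from the base axis. Payload 4.7 kg.
Tool frame: the origin (TCP) lies midway between the tips of the shut fingers; the grasp point (between the pads) lies 19 mm behind it; z points along the fingers, y is the line along which they close (so a half turn about z gives the same grasp; the last joint's range is limited). The gripper opens to 87 mm and grips with 3 to 60 N. Pads are 19 mm wide; open, the fingers measure 117 mm over their backs; the gripper's body (75 mm by 190 mm) begins 51 mm behind the grasp point.
Start: joints at [-64.739, 18.392, -4.016, 83.108, 1.295, 78.541, -3.26], TCP at [0.269, 0.592, 0.223] pointing down, gripper open.
Joint ranges: [-163.93, 163.93], [-17.29, 119.83], [-79.2, 71.16], [3.27, 140.29], [-89.18, 269.18], [5.43, 117.66], [-154.24, 154.24]. Speed limits (degrees/s): [147.25, 147.25, 180, 180, 180, 180, 180].

## Interface

Orientations are given as [roll, pitch, yaw] about the fixed x, y, z axes, in that order (R = Rz(yaw) Ry(pitch) Rx(roll)).
In Python, from cell import env gives the robot as it stands.
- The arm moves only by the tool step_arm, never from a script. Its argument "moves" is a list of rows, each an object with "dp": the shift along the tool's x, y, z in mm, a list of three; "dr": the turn, a rotation vector about the tool's x, y, z in rad, a list of three; "fingers": the closure, from 0 (fully open) to 1 (shut). In form: [{"dp": [dx, dy, dz], "dr": [ax, ay, az], "fingers": fingers}, ...]. A call has exactly 5 rows; each row shifts and turns the commanded pose from where the row before left it, along the tool's axes as they then stand; what a row does not reach is not made up. A row lasts 1/8 s, in which the tool goes at most 62.5 mm and 10.7 degrees, less where a joint would pass 70% of its speed; a pose out of reach is approached as far as the arm can. A call with a gripper value outside its range is refused whole. The fingers move at their own pace and stop on an object; "squeeze" is the grip in N (left out, the last holds). Time passes only in rows, so rows that do not move let the fingers close, or fill a call up. It gives the time, the measured TCP pose, the force, the opening and the grip force at its end, in the units of the state.
- env.get_obs(): the state, without advancing time (a new reading comes with each control period).
- env.read_camera(name): name is "scene" or "top"; returns the picture (400x640x3 uint8, red, green, blue); there is no depth.
- env.camera_model(name): a dict with "fx", "fy", "cx", "cy" (pixels), "k1" (the pictures are not rectified: a ray, as slopes to the right and down, at radius r is drawn at 1 + k1 r^2 times it, then the intrinsics apply), "R" (3x3) and "t" (3): a world point X has camera coordinates R X + t. Camera axes: x right, y down, z forward; pixel columns grow to the right and rows downward; lengths in m; the calibration is good to about 2 mm. A picture is of the moment at which its call begins. camera_model takes no time and is no camera call.
- env.sign_off(): hands the job in; it is judged then, once.
The state is a dict: "time_s": time; "qpos": joint angles; "joint_velocities": joint speeds; "effort": joint torques, N m; "tool_pos": TCP position; "tool_rot": TCP orientation; "force": force on the tool from outside, world axes, zero at the start; "wrist_torque": the same for the moment, N m; "grip_width": finger opening in m; "grasp_force": force on a finger pad.
Only numpy, scipy, OpenCV 4.12 (cv2) and the standard library are available. Lean on these libraries where they do the work, as an engineer would, in place of code of your own. Each camera call takes 0.05 s, during which the arm holds its last target. There are 200 camera calls.

## Working session

There is one attempt and no reset: what is moved stays moved. The work goes in short steps, Python scripts to look and compute and a tool call to move; the robot and the scene stay as the last step left them, time stands still between calls to the robot, and variables do not carry over. Pictures are saved under pics/ and viewed, at most 14 in all, crops included, and the job is handed in when it is done.

Besides the shell and the picture viewer there is one more tool, called after ">>>" by a JSON object that holds its "fn" and its "kwargs", one argument or row to a line. step_arm: Moves the arm, as the interface text tells. Its arguments: {"type":"object","properties":{"moves":{"type":"array","items":{"type":"object","properties":{"dp":{"type":"array","items":{"type":"number"}},"dr":{"type":"array","items":{"type":"number"}},"fingers":{"type":"number"}}}},"squeeze":{"type":"number"}},"required":["moves"]}

```bash
ls; mkdir -p pics; python3 - <<'E'
from cell import env
import cv2
for n in ("scene","top"):
    cv2.imwrite(f"pics/{n}0.png",env.read_camera(n)[:,:,::-1]); print(n,env.camera_model(n))
print(env.get_obs())
E
```

```text
pics
scene {'fx': 519.8100505082216, 'fy': 519.8100505082216, 'cx': 314.95601215529746, 'cy': 203.10660933165516, 'k1': 0.031520361310303974, 'R': array([[ 0.13104225,  0.9913642 , -0.00499502],
       [ 0.72103276, -0.09876438, -0.68582604],
       [-0.68039672,  0.08627062, -0.72774837]]), 't': array([-0.06636573, -0.32167752,  1.60546031])}
top {'fx': 440.78634695613613, 'fy': 440.78634695613613, 'cx': 318.2247978675476, 'cy': 202.67518056268932, 'k1': 0.04014124052231058, 'R': array([[-0.00856877, -0.99979047, -0.01859026],
       [-0.99548834,  0.01028579, -0.0943248 ],
       [ 0.09449625,  0.01769814, -0.99536789]]), 't': array([0.01282329, 0.51326746, 1.02190093])}
{'time_s': 0.1, 'qpos': array([-64.73965562,  18.43477631,  -4.01448444,  83.16791158,
         1.29674366,  78.54145054,  -3.26182492]), 'joint_velocities': array([-0.05280687, -0.14079023,  0.01407598, -0.12392883, -0.02079514,
        0.01645016,  0.05795874]), 'effort': array([-4.11829069e-04, -4.92571056e+01, -4.05952670e-01, -3.13400781e+01,
       -6.40306086e-02,  3.95368994e-02,  6.81190750e-05]), 'tool_pos': array([0.2689193 , 0.59121467, 0.22157117]), 'tool_rot': array([-1.79901187e+02,  7.53549610e-03,  1.55546786e+02]), 'force': array([-0.12194779, -0.21213063, -0.63858109]), 'wrist_torque': array([0.02168689, 0.04511347, 0.01440755]), 'grasp_force': 0.0, 'grip_width': 0.08686864298389303}
```

View pics/scene0.png

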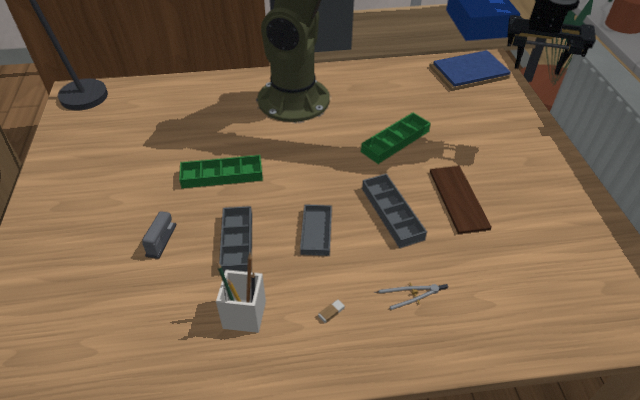

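View pics/top0.png

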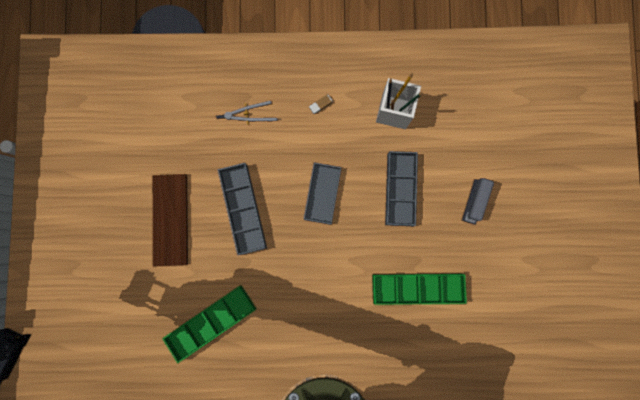

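The scene view shows the four grey objects in a row and the board at the right (460,198). In the top view the board is at (170,220), the long tray at (243,209), the short one at (323,193), the medium one at (402,188) and the stapler at (478,200). The cup is at (399,103), the eraser at (321,103), the compass at (247,112), and the two green decoys are lower down.

```bash
cat > h.py <<'E'
from cell import env
import cv2, numpy as np
def cast(name,px,z):
    m=env.camera_model(name); K=np.array([[m['fx'],0,m['cx']],[0,m['fy'],m['cy']],[0,0,1]])
    u=cv2.undistortPoints(np.float64(px).reshape(-1,1,2),K,np.array([m['k1'],0,0,0])).reshape(-1,2)
    d=np.c_[u,np.ones(len(u))]@m['R']; C=-m['R'].T@m['t']
    return (C+d*((z-C[2])/d[:,2])[:,None])[:,:2]
def rect(name,mask,roi,z):
    "centre, (long, short) sides in mm, yaw of the long axis in degrees, from a mask in a pixel box"
    x0,y0,x1,y1=roi; mk=np.zeros(mask.shape,np.uint8); mk[y0:y1,x0:x1]=mask[y0:y1,x0:x1]
    mk=cv2.morphologyEx(mk,cv2.MORPH_CLOSE,np.ones((3,3)))
    c=max(cv2.findContours(mk,cv2.RETR_EXTERNAL,cv2.CHAIN_APPROX_NONE)[0],key=cv2.contourArea)
    P=cast(name,c,z); r=cv2.minAreaRect((P*1000).astype(np.float32)); b=cv2.boxPoints(r)
    e=max(b[1]-b[0],b[2]-b[1],key=np.linalg.norm)
    return np.round(r[0],1),np.round(sorted(r[1])[::-1],1),round(np.degrees(np.arctan2(e[1],e[0]))%180,1)
def grey(im):
    a=im.astype(int); return ((a[...,0]-a[...,2]<12)&(a[...,1]-a[...,0]<25)).astype(np.uint8)
E
python3 - <<'E'
from h import *
im=env.read_camera("top"); g=grey(im)
d=((im[...,0]<95)).astype(np.uint8)
print("board",rect("top",d,(140,165,200,275),.006 ))
for n,roi,z in (("long",(205,150,280,262),.016),("short",(295,150,352,235),.011),("med",(378,143,425,235),.016),("stap",(452,165,505,235),.029),("cup",(370,65,430,135),.05)):
    print(n,rect("top",g,roi,z))
print("comp",cast("top",[[216,117],[272,101],[278,120]],.0),cast("top",[[321,103]],.0))
m=(g|d)*255; cv2.imwrite("pics/m.png",m[60:290,130:520])
E
```

```text
board (array([478.7, 364.7]), array([218.4,  89.6]), np.float32(1.4))
long (array([502.7, 191.3]), array([212.3,  70.3]), np.float32(13.6))
short (array([538.2,  -1.6]), array([139.6,  67.1]), np.float32(169.4))
med (array([ 547.3, -190.7]), array([177.6,  71.1]), np.float32(177.0))
stap (array([ 514.2, -364.7]), array([109.1,  43.2]), np.float32(160.9))
cup (array([ 742.2, -183.5]), array([106.6,  83.5]), np.float32(165.2))
comp [[0.73141867 0.2597757 ]
 [0.7703451  0.12097766]
 [0.72208238 0.10613881]] [[ 7.63598750e-01 -5.94025391e-04]]
```

View pics/m.png

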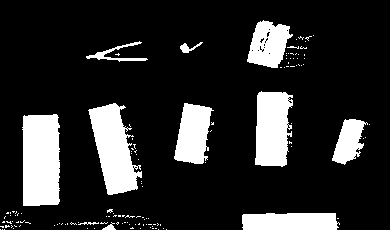

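The mask shows clean blobs with ragged shadow fringes on their right-hand (−y) edges. I will remove these and measure again.

```bash
python3 - <<'E'
from h import *
im=env.read_camera("top"); a=im.astype(int)
for x in (160,185,188,190,192,195): print(x,a[220,x],end=' ')
print()
for x in (262,264,266,268,270,274,300): print(x,a[225,x],end=' ')
print()
o=lambda m:cv2.morphologyEx(m.astype(np.uint8),cv2.MORPH_OPEN,np.ones((5,5)))
for T in (0,6):
  g=o((a[...,0]-a[...,2]<T)&(a[...,1]-a[...,0]<25))
  d=o((a[...,0]<90)&(a[...,0]-a[...,1]>18))
  print("board",rect("top",d,(140,165,200,275),.006 ))
  for n,roi,z in (("long",(205,150,280,262),.016),("short",(295,150,352,235),.011),("med",(378,143,425,235),.016),("stap",(452,165,505,235),.029)):
    print(n,rect("top",g,roi,z))
E
```

```text
160 [75 45 26] 185 [60 37 22] 188 [85 65 39] 190 [106  77  48] 192 [165 122  82] 195 [166 125  80] 
262 [84 61 39] 264 [93 70 41] 266 [93 69 44] 268 [96 73 46] 270 [94 70 44] 274 [166 124  81] 300 [166 122  79] 
board (array([478.5, 367.3]), array([218.1,  79.1]), np.float32(1.6))
long (array([502.8, 191.8]), array([210.6,  68.8]), np.float32(13.7))
short (array([538. ,  -1.6]), array([138.4,  65.7]), np.float32(169.4))
med (array([ 547.6, -190.7]), array([174.4,  68.9]), np.float32(177.1))
stap (array([ 514.3, -364.7]), array([107.7,  41.2]), np.float32(160.8))
board (array([478.5, 367.3]), array([218.1,  79.1]), np.float32(1.6))
long (array([502.8, 191.5]), array([211.8,  69.5]), np.float32(13.7))
short (array([538.1,  -1.6]), array([138.6,  66.5]), np.float32(169.4))
med (array([ 547.5, -190.9]), array([176. ,  69.8]), np.float32(176.8))
stap (array([ 514.6, -364.8]), array([108.4,  42.7]), np.float32(160.7))
```

```bash
cat >> h.py <<'E'
def plan(x,y,z,yaw):
    "turn about tool z first, then dp in the turned tool axes (mm)"
    o=env.get_obs(); p=o['tool_pos']; w=o['tool_rot'][2]; t=(yaw-w+90)%180-90
    s=np.radians(w+t); dx,dy,dz=(np.array([x,y,z])-p)*1000
    print("t",round(o['time_s'],2),"yaw",round(w,1),"q7",round(o['qpos'][6],1),"dr_z total",round(-np.radians(t),3),
      "dp",np.round([dx*np.cos(s)+dy*np.sin(s),dx*np.sin(s)-dy*np.cos(s),-dz],1),"pos",np.round(p,4),"rot",np.round(o['tool_rot'],1),"F",np.round(o['force'],1))
E
python3 -c "
from h import *
plan(.5028,.1917,.1,13.7)"
```

```text
t 0.2 yaw 155.5 q7 -3.3 dr_z total -0.666 dp [-132.5 -443.7  121.9] pos [0.269  0.5914 0.2219] rot [-179.9    0.   155.5] F [ 0.2  0.5 -1.2]
```

>>> {"fn": "step_arm", "kwargs": {
  "moves": [
    {"dp":[0,0,0],"dr":[0,0,-0.166],"fingers":0},
    {"dp":[0,0,0],"dr":[0,0,-0.166],"fingers":0},
    {"dp":[0,0,0],"dr":[0,0,-0.166],"fingers":0},
    {"dp":[0,0,0],"dr":[0,0,-0.166],"fingers":0},
    {"dp":[0,0,0],"dr":[0,0,0],"fingers":0}
  ],
  "squeeze": 25
}}

```text
time_s: 0.82
tool_pos: [0.2691, 0.5915, 0.2223]
tool_rot: [-180.0, -0.0, -166.5]
force: [0.6, 0.3, -0.2]
grip_width: 0.0872
grasp_force: 0.0
```

```bash
python3 -c "
from h import *
plan(.5028,.1917,.1,13.7)"
```

```text
t 0.82 yaw -166.5 q7 33.5 dr_z total -0.004 dp [-132.3 -443.8  122.3] pos [0.2691 0.5915 0.2223] rot [-180.    -0.  -166.5] F [ 0.6  0.3 -0.2]
```

>>> {"fn": "step_arm", "kwargs": {
  "moves": [
    {"dp":[-13.2,-44.4,8],"dr":[0,0,0],"fingers":0},
    {"dp":[-13.2,-44.4,8],"dr":[0,0,0],"fingers":0},
    {"dp":[-13.2,-44.4,8],"dr":[0,0,0],"fingers":0},
    {"dp":[-13.2,-44.4,8],"dr":[0,0,0],"fingers":0},
    {"dp":[-13.2,-44.4,8],"dr":[0,0,0],"fingers":0}
  ]
}}

```text
time_s: 1.45
tool_pos: [0.3861, 0.39, 0.1824]
tool_rot: [180.0, 0.0, -166.6]
force: [-0.5, 0.1, 0.1]
grip_width: 0.0866
grasp_force: 0.0
```

>>> {"fn": "step_arm", "kwargs": {
  "moves": [
    {"dp":[-13.2,-44.4,16],"dr":[0,0,0],"fingers":0},
    {"dp":[-13.2,-44.4,16],"dr":[0,0,0],"fingers":0},
    {"dp":[-13.2,-44.4,16],"dr":[0,0,0],"fingers":0},
    {"dp":[-13.2,-44.4,17],"dr":[0,0,0],"fingers":0},
    {"dp":[-13.2,-44.4,17],"dr":[0,0,0],"fingers":0}
  ]
}}

```text
time_s: 2.08
tool_pos: [0.5025, 0.1899, 0.1003]
tool_rot: [180.0, 0.0, -166.6]
force: [1.7, 0.7, -0.0]
grip_width: 0.0871
grasp_force: 0.0
```

```bash
python3 -c "
from h import *
plan(.5028,.1917,.007,13.7)"
```

```text
t 2.08 yaw -166.6 q7 81.2 dr_z total -0.005 dp [-0.8  1.7 93.3] pos [0.5025 0.1899 0.1003] rot [ 180.     0.  -166.6] F [ 1.7  0.7 -0. ]
```

>>> {"fn": "step_arm", "kwargs": {
  "moves": [
    {"dp":[-0.8,1.7,30],"dr":[0,0,0],"fingers":0},
    {"dp":[0,0,30],"dr":[0,0,0],"fingers":0},
    {"dp":[0,0,20],"dr":[0,0,0],"fingers":0},
    {"dp":[0,0,10],"dr":[0,0,0],"fingers":0},
    {"dp":[0,0,3],"dr":[0,0,0],"fingers":0}
  ]
}}

```text
time_s: 2.7
tool_pos: [0.5021, 0.193, 0.0074]
tool_rot: [-180.0, -0.0, -166.5]
force: [0.2, -0.7, -0.0]
grip_width: 0.0871
grasp_force: 0.0
```

>>> {"fn": "step_arm", "kwargs": {
  "moves": [
    {"dp":[0,0,0],"dr":[0,0,0],"fingers":0.3},
    {"dp":[0,0,0],"dr":[0,0,0],"fingers":0.4},
    {"dp":[0,0,0],"dr":[0,0,0],"fingers":0.6},
    {"dp":[0,0,0],"dr":[0,0,0],"fingers":0.6},
    {"dp":[0,0,0],"dr":[0,0,0],"fingers":0.6}
  ]
}}

```text
time_s: 3.32
tool_pos: [0.5028, 0.193, 0.0084]
tool_rot: [180.0, 0.1, -166.4]
force: [-0.1, -0.5, 4.9]
grip_width: 0.0676
grasp_force: 25.0
```

>>> {"fn": "step_arm", "kwargs": {
  "moves": [
    {"dp":[0,0,-5],"dr":[0,0,0],"fingers":0.6},
    {"dp":[0,0,-15],"dr":[0,0,0],"fingers":0.6},
    {"dp":[0,0,-25],"dr":[0,0,0],"fingers":0.6},
    {"dp":[0,0,-15],"dr":[0,0,0.1],"fingers":0.6},
    {"dp":[0,0,0],"dr":[0,0,0.1],"fingers":0.6}
  ]
}}

```text
time_s: 3.95
tool_pos: [0.5033, 0.1937, 0.0699]
tool_rot: [179.9, 0.2, -178.1]
force: [-0.1, -0.8, -1.0]
grip_width: 0.0677
grasp_force: 25.0
```

```bash
python3 -c "
from h import *
plan(.4785,.367,.068,1.6)"
```

```text
t 3.95 yaw -178.1 q7 70.0 dr_z total 0.006 dp [ 19.9 173.9   1.9] pos [0.5033 0.1937 0.0699] rot [ 179.9    0.2 -178.1] F [-0.1 -0.8 -1. ]
```

>>> {"fn": "step_arm", "kwargs": {
  "moves": [
    {"dp":[2,20,0],"dr":[0,0,0.006],"fingers":0.6},
    {"dp":[5,45,0],"dr":[0,0,0],"fingers":0.6},
    {"dp":[6,50,0],"dr":[0,0,0],"fingers":0.6},
    {"dp":[5,40,0],"dr":[0,0,0],"fingers":0.6},
    {"dp":[2,19,0],"dr":[0,0,0],"fingers":0.6}
  ]
}}

```text
time_s: 4.58
tool_pos: [0.4752, 0.3692, 0.0681]
tool_rot: [179.9, -0.0, -178.0]
force: [-0.1, -1.5, -1.8]
grip_width: 0.0677
grasp_force: 25.0
```

```bash
python3 - <<'E'
from h import *
plan(.4785,.367,.0205,1.6)
for n,(x0,y0) in (("top",(60,130)),("scene",(340,120))):
    im=env.read_camera(n)[y0:y0+180,x0:x0+250,::-1]; cv2.imwrite(f"pics/{n}1.png",cv2.resize(im,None,fx=2,fy=2))
E
```

```text
t 4.58 yaw -178.0 q7 52.8 dr_z total 0.007 dp [-3.2 -2.3 47.6] pos [0.4752 0.3692 0.0681] rot [ 179.9   -0.  -178. ] F [-0.1 -1.5 -1.8]
```

View pics/scene1.png

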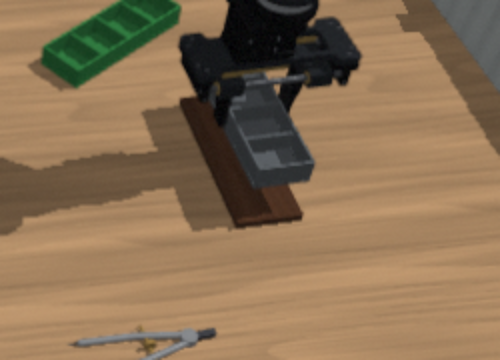

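The tray is held level over the board (crop, around 270,130). Next I lower it.

>>> {"fn": "step_arm", "kwargs": {
  "moves": [
    {"dp":[-3.2,-2.3,15],"dr":[0,0,0.007],"fingers":0.6},
    {"dp":[0,0,15],"dr":[0,0,0],"fingers":0.6},
    {"dp":[0,0,10],"dr":[0,0,0],"fingers":0.6},
    {"dp":[0,0,5],"dr":[0,0,0],"fingers":0.6},
    {"dp":[0,0,2],"dr":[0,0,0],"fingers":0.6}
  ]
}}

```text
time_s: 5.3
tool_pos: [0.4798, 0.3638, 0.0204]
tool_rot: [-180.0, -0.0, -178.6]
force: [-1.4, -2.0, 5.0]
grip_width: 0.0678
grasp_force: 25.0
```

>>> {"fn": "step_arm", "kwargs": {
  "moves": [
    {"dp":[0,0,0.5],"dr":[0,0,0],"fingers":0.6},
    {"dp":[0,0,0],"dr":[0,0,0],"fingers":0.15},
    {"dp":[0,0,0],"dr":[0,0,0],"fingers":0},
    {"dp":[0,0,0],"dr":[0,0,0],"fingers":0},
    {"dp":[0,0,-10],"dr":[0,0,0],"fingers":0}
  ]
}}

```text
time_s: 5.92
tool_pos: [0.4793, 0.3636, 0.0298]
tool_rot: [-179.9, -0.1, -178.6]
force: [-0.6, 0.9, 0.4]
grip_width: 0.086
grasp_force: 0.0
```

>>> {"fn": "step_arm", "kwargs": {
  "moves": [
    {"dp":[0,0,-25],"dr":[0,0,0],"fingers":0},
    {"dp":[0,0,-35],"dr":[0,0,0],"fingers":0},
    {"dp":[0,0,-40],"dr":[0,0,0],"fingers":0},
    {"dp":[0,-50,0],"dr":[0,0,0.04],"fingers":0},
    {"dp":[0,-60,0],"dr":[0,0,0.04],"fingers":0}
  ]
}}

```text
time_s: 6.55
tool_pos: [0.4807, 0.2542, 0.1317]
tool_rot: [179.9, 0.1, 176.9]
force: [1.2, -1.6, -0.2]
grip_width: 0.087
grasp_force: 0.0
```

```bash
python3 -c "
from h import *
plan(.5475,-.1908,.11,177)"
```

```text
t 6.55 yaw 176.9 q7 57.3 dr_z total -0.002 dp [ -90.  -440.9   21.7] pos [0.4807 0.2542 0.1317] rot [1.799e+02 1.000e-01 1.769e+02] F [ 1.2 -1.6 -0.2]
```

>>> {"fn": "step_arm", "kwargs": {
  "moves": [
    {"dp":[-9,-44,2],"dr":[0,0,0],"fingers":0},
    {"dp":[-9,-44,2],"dr":[0,0,0],"fingers":0},
    {"dp":[-9,-44,2],"dr":[0,0,0],"fingers":0},
    {"dp":[-9,-44,2],"dr":[0,0,0],"fingers":0},
    {"dp":[-9,-44,2],"dr":[0,0,0],"fingers":0}
  ]
}}

```text
time_s: 7.18
tool_pos: [0.5132, 0.0306, 0.1211]
tool_rot: [180.0, 0.1, 176.8]
force: [-0.1, -1.3, -0.6]
grip_width: 0.0869
grasp_force: 0.0
```

>>> {"fn": "step_arm", "kwargs": {
  "moves": [
    {"dp":[-9,-44,2],"dr":[0,0,0],"fingers":0},
    {"dp":[-9,-44,2],"dr":[0,0,0],"fingers":0},
    {"dp":[-9,-44,2],"dr":[0,0,0],"fingers":0},
    {"dp":[-9,-44,2],"dr":[0,0,0],"fingers":0},
    {"dp":[-9,-44,2],"dr":[0,0,0],"fingers":0}
  ]
}}

```text
time_s: 7.8
tool_pos: [0.546, -0.1915, 0.111]
tool_rot: [180.0, 0.1, 176.8]
force: [0.9, 0.3, 0.1]
grip_width: 0.0868
grasp_force: 0.0
```

```bash
python3 - <<'E'
from h import *
plan(.5475,-.1908,.007,177)
im=env.read_camera("top"); a=im.astype(int)
o=lambda m:cv2.morphologyEx(m.astype(np.uint8),cv2.MORPH_OPEN,np.ones((5,5)))
g=o((a[...,0]-a[...,2]<4)&(a[...,1]-a[...,0]<25))
print("long",rect("top",g,(130,155,210,280),.028)) # mid-height of tray on board
d=o((a[...,0]<90)&(a[...,0]-a[...,1]>5)|(g>0)); print("board",rect("top",d,(130,155,210,280),.006))
cv2.imwrite("pics/top2.png",cv2.resize(im[140:300,110:330,::-1],None,fx=3,fy=3))
E
```

```text
t 7.8 yaw 176.8 q7 109.9 dr_z total -0.003 dp [ -1.5   0.8 104. ] pos [ 0.546  -0.1915  0.111 ] rot [1.800e+02 1.000e-01 1.768e+02] F [0.9 0.3 0.1]
long (array([478.7, 364.4]), array([210.8,  73.6]), np.float32(1.2))
board (array([479., 367.]), array([218. ,  84.8]), np.float32(1.5))
```

View pics/top2.png

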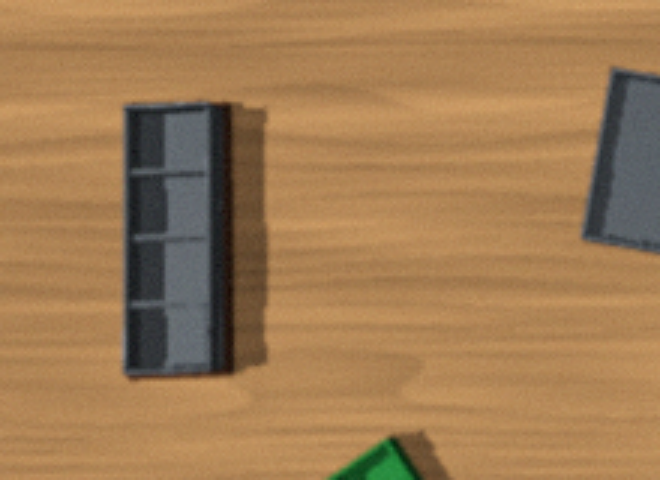

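The long tray sits on the board at crop (180,240). Measured, it is about 3 mm and under 1° off. Next I grasp the medium tray.

>>> {"fn": "step_arm", "kwargs": {
  "moves": [
    {"dp":[-1.5,0.8,35],"dr":[0,0,0],"fingers":0},
    {"dp":[0,0,30],"dr":[0,0,0],"fingers":0},
    {"dp":[0,0,22],"dr":[0,0,0],"fingers":0},
    {"dp":[0,0,12],"dr":[0,0,0],"fingers":0},
    {"dp":[0,0,5],"dr":[0,0,0],"fingers":0}
  ]
}}

```text
time_s: 8.48
tool_pos: [0.5472, -0.1894, 0.0061]
tool_rot: [180.0, 0.0, 176.8]
force: [-0.0, -0.1, 0.2]
grip_width: 0.0871
grasp_force: 0.0
```

>>> {"fn": "step_arm", "kwargs": {
  "moves": [
    {"dp":[0,0,0],"dr":[0,0,0],"fingers":0.3},
    {"dp":[0,0,0],"dr":[0,0,0],"fingers":0.4},
    {"dp":[0,0,0],"dr":[0,0,0],"fingers":0.6},
    {"dp":[0,0,0],"dr":[0,0,0],"fingers":0.6},
    {"dp":[0,0,0],"dr":[0,0,0],"fingers":0.6}
  ]
}}

```text
time_s: 9.1
tool_pos: [0.5476, -0.1895, 0.0069]
tool_rot: [180.0, 0.1, 176.8]
force: [-0.7, 1.4, 5.7]
grip_width: 0.068
grasp_force: 25.0
```

>>> {"fn": "step_arm", "kwargs": {
  "moves": [
    {"dp":[0,0,-10],"dr":[0,0,0],"fingers":0.6},
    {"dp":[0,0,-25],"dr":[0,0,-0.025],"fingers":0.6},
    {"dp":[0,0,-35],"dr":[0,0,-0.025],"fingers":0.6},
    {"dp":[0,0,-35],"dr":[0,0,-0.024],"fingers":0.6},
    {"dp":[0,0,-15],"dr":[0,0,0],"fingers":0.6}
  ]
}}

```text
time_s: 9.72
tool_pos: [0.5478, -0.19, 0.1281]
tool_rot: [-180.0, 0.2, -179.0]
force: [0.2, -0.5, -2.4]
grip_width: 0.0677
grasp_force: 25.0
```

```bash
python3 -c "
from h import *
plan(.4787,.3645,.12,1.3)"
```

```text
t 9.72 yaw -179.0 q7 113.3 dr_z total -0.005 dp [ 56.5 556.    8.1] pos [ 0.5478 -0.19    0.1281] rot [-180.     0.2 -179. ] F [ 0.2 -0.5 -2.4]
```

>>> {"fn": "step_arm", "kwargs": {
  "moves": [
    {"dp":[2,20,0],"dr":[0,0,-0.005],"fingers":0.6},
    {"dp":[4,40,0],"dr":[0,0,0],"fingers":0.6},
    {"dp":[5,45,0],"dr":[0,0,0],"fingers":0.6},
    {"dp":[5,45,0],"dr":[0,0,0],"fingers":0.6},
    {"dp":[5,45,0],"dr":[0,0,0],"fingers":0.6}
  ]
}}

```text
time_s: 10.35
tool_pos: [0.5192, 0.008, 0.124]
tool_rot: [180.0, -0.2, -178.6]
force: [0.9, 0.3, -2.3]
grip_width: 0.0677
grasp_force: 25.0
```

>>> {"fn": "step_arm", "kwargs": {
  "moves": [
    {"dp":[5,45,0],"dr":[0,0,0],"fingers":0.6},
    {"dp":[5,45,0],"dr":[0,0,0],"fingers":0.6},
    {"dp":[5,45,0],"dr":[0,0,0],"fingers":0.6},
    {"dp":[5,45,0],"dr":[0,0,0],"fingers":0.6},
    {"dp":[5,45,0],"dr":[0,0,0],"fingers":0.6}
  ]
}}

```text
time_s: 10.98
tool_pos: [0.4885, 0.2314, 0.1239]
tool_rot: [-179.9, -0.2, -178.6]
force: [0.8, 0.4, -1.5]
grip_width: 0.0677
grasp_force: 25.0
```

>>> {"fn": "step_arm", "kwargs": {
  "moves": [
    {"dp":[4,45,0],"dr":[0,0,0],"fingers":0.6},
    {"dp":[4,45,0],"dr":[0,0,0],"fingers":0.6},
    {"dp":[2,30,0],"dr":[0,0,0],"fingers":0.6},
    {"dp":[0,10,0],"dr":[0,0,0],"fingers":0.6},
    {"dp":[0,0,0],"dr":[0,0,0],"fingers":0.6}
  ]
}}

```text
time_s: 11.6
tool_pos: [0.4772, 0.3587, 0.1247]
tool_rot: [-179.9, -0.1, -178.6]
force: [-0.9, -1.5, -0.8]
grip_width: 0.0678
grasp_force: 25.0
```

```bash
python3 -c "
from h import *
plan(.4787,.3645,.052,1.3)"
```

```text
t 11.6 yaw -178.6 q7 53.0 dr_z total 0.002 dp [-1.7  5.7 72.7] pos [0.4772 0.3587 0.1247] rot [-1.799e+02 -1.000e-01 -1.786e+02] F [-0.9 -1.5 -0.8]
```

>>> {"fn": "step_arm", "kwargs": {
  "moves": [
    {"dp":[-1.7,5.7,20],"dr":[0,0,0],"fingers":0.6},
    {"dp":[0,0,25],"dr":[0,0,0],"fingers":0.6},
    {"dp":[0,0,15],"dr":[0,0,0],"fingers":0.6},
    {"dp":[0,0,7],"dr":[0,0,0],"fingers":0.6},
    {"dp":[0,0,3],"dr":[0,0,0],"fingers":0.6}
  ]
}}

```text
time_s: 12.22
tool_pos: [0.4801, 0.3645, 0.0558]
tool_rot: [-180.0, 0.0, -178.7]
force: [0.1, 0.3, -1.4]
grip_width: 0.0679
grasp_force: 25.0
```

>>> {"fn": "step_arm", "kwargs": {
  "moves": [
    {"dp":[0,0,1.5],"dr":[0,0,0],"fingers":0.6},
    {"dp":[0,0,1],"dr":[0,0,0],"fingers":0.6},
    {"dp":[0,0,0],"dr":[0,0,0],"fingers":0.6},
    {"dp":[0,0,0],"dr":[0,0,0],"fingers":0.6},
    {"dp":[0,0,0],"dr":[0,0,0],"fingers":0.6}
  ]
}}

```text
time_s: 12.85
tool_pos: [0.4799, 0.3649, 0.0537]
tool_rot: [180.0, 0.0, -178.7]
force: [1.0, 0.7, -0.3]
grip_width: 0.0678
grasp_force: 25.0
```

>>> {"fn": "step_arm", "kwargs": {
  "moves": [
    {"dp":[0,0,1],"dr":[0,0,0],"fingers":0.6},
    {"dp":[0,0,1],"dr":[0,0,0],"fingers":0.6},
    {"dp":[0,0,1],"dr":[0,0,0],"fingers":0.6},
    {"dp":[0,0,0],"dr":[0,0,0],"fingers":0.6},
    {"dp":[0,0,0],"dr":[0,0,0],"fingers":0.6}
  ]
}}

```text
time_s: 13.48
tool_pos: [0.48, 0.3649, 0.0509]
tool_rot: [180.0, 0.0, -178.7]
force: [-1.8, -1.5, 1.7]
grip_width: 0.0678
grasp_force: 25.0
```

>>> {"fn": "step_arm", "kwargs": {
  "moves": [
    {"dp":[0,0,0.5],"dr":[0,0,0],"fingers":0.6},
    {"dp":[0,0,0],"dr":[0,0,0],"fingers":0.15},
    {"dp":[0,0,0],"dr":[0,0,0],"fingers":0},
    {"dp":[0,0,0],"dr":[0,0,0],"fingers":0},
    {"dp":[0,0,-10],"dr":[0,0,0],"fingers":0}
  ]
}}

```text
time_s: 14.1
tool_pos: [0.4793, 0.3643, 0.0595]
tool_rot: [-179.9, -0.1, -178.7]
force: [-0.4, 0.1, -0.2]
grip_width: 0.0856
grasp_force: 0.0
```

>>> {"fn": "step_arm", "kwargs": {
  "moves": [
    {"dp":[0,0,-25],"dr":[0,0,0],"fingers":0},
    {"dp":[0,0,-35],"dr":[0,0,0],"fingers":0},
    {"dp":[0,-30,-20],"dr":[0,0,0.07],"fingers":0},
    {"dp":[0,-50,0],"dr":[0,0,0.07],"fingers":0},
    {"dp":[0,-50,0],"dr":[0,0,0.07],"fingers":0}
  ]
}}

```text
time_s: 14.72
tool_pos: [0.473, 0.234, 0.1413]
tool_rot: [179.9, 0.1, 169.2]
force: [0.6, 0.3, 0.2]
grip_width: 0.0871
grasp_force: 0.0
```

```bash
python3 -c "
from h import *
plan(.538,-.0016,.1,169.4)"
```

```text
t 14.72 yaw 169.2 q7 51.0 dr_z total -0.004 dp [-107.3 -219.6   41.3] pos [0.473  0.234  0.1413] rot [1.799e+02 1.000e-01 1.692e+02] F [0.6 0.3 0.2]
```

>>> {"fn": "step_arm", "kwargs": {
  "moves": [
    {"dp":[-21.5,-44,8],"dr":[0,0,-0.004],"fingers":0},
    {"dp":[-21.5,-44,8],"dr":[0,0,0],"fingers":0},
    {"dp":[-21.5,-44,8],"dr":[0,0,0],"fingers":0},
    {"dp":[-21.5,-44,8],"dr":[0,0,0],"fingers":0},
    {"dp":[-21.5,-44,8],"dr":[0,0,0],"fingers":0}
  ]
}}

```text
time_s: 15.35
tool_pos: [0.5387, -0.0021, 0.1008]
tool_rot: [179.9, 0.1, 169.5]
force: [1.0, 0.5, -0.1]
grip_width: 0.0871
grasp_force: 0.0
```

```bash
python3 - <<'E'
from h import *
plan(.538,-.0016,.0035,169.4)
im=env.read_camera("top"); a=im.astype(int)
o=lambda m:cv2.morphologyEx(m.astype(np.uint8),cv2.MORPH_OPEN,np.ones((5,5)))
# inner floor/rim: brighter grey only
g=o((a[...,0]-a[...,2]<4)&(a[...,1]-a[...,0]<25)&(a.sum(-1)>150))
cv2.imwrite("pics/top3.png",np.hstack([cv2.resize(im[150:290,110:220,::-1],None,fx=3,fy=3),cv2.resize(cv2.merge([g*255]*3)[150:290,110:220],None,fx=3,fy=3)]))
s=env.read_camera("scene"); cv2.imwrite("pics/scene3.png",cv2.resize(s[140:260,400:540,::-1],None,fx=4,fy=4))
E
```

```text
t 15.35 yaw 169.5 q7 80.6 dr_z total 0.002 dp [ 0.8  0.4 97.3] pos [ 0.5387 -0.0021  0.1008] rot [1.799e+02 1.000e-01 1.695e+02] F [ 1.   0.5 -0.1]
```

View pics/top3.png

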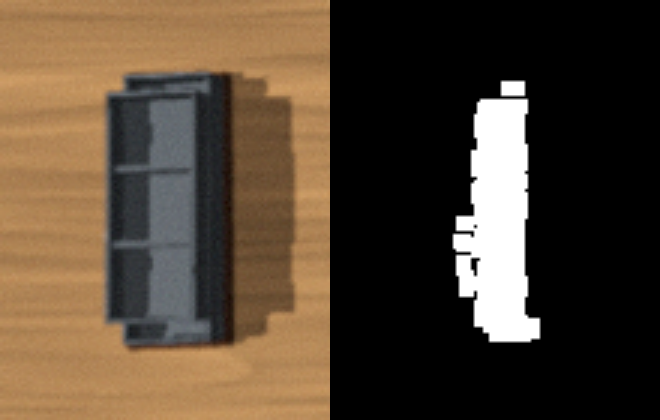

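View pics/scene3.png

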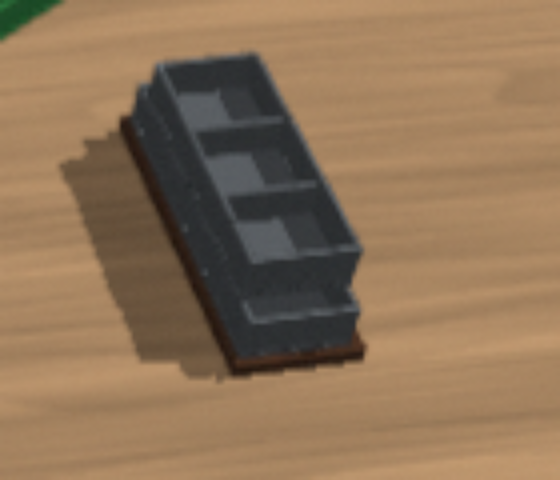

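The stack looks right. In the top crop the medium rim corners are at (107,94), (197,94), (197,322) and (107,322), central on the long tray (ends at y=75 and 346). The scene crop shows the medium tray flat on the long one.

```bash
python3 - <<'E'
from h import *
f=lambda n,p,s,o,z: cast(n,np.float64(p)/s+o-.33,z)
P=f("top",[[107,94],[197,94],[197,322],[107,322]],3,[110,150],.076); print(P,P.mean(0))
P=f("scene",[[158,64],[258,53],[362,248],[246,262]],4,[400,140],.076); print(P,P.mean(0))
P=f("top",[[125,75],[212,75],[212,346],[125,346]],3,[110,150],.044); print(P,P.mean(0))
E
```

```text
[[0.56191485 0.39899061]
 [0.56124567 0.33111793]
 [0.38991994 0.32717688]
 [0.39068696 0.39392286]] [0.47594186 0.36280207]
[[0.39836922 0.32918549]
 [0.39697543 0.39425657]
 [0.56836645 0.39800893]
 [0.57002496 0.32898114]] [0.48343402 0.36260803]
[[0.58153995 0.39861822]
 [0.58087617 0.33076004]
 [0.37074044 0.3261487 ]
 [0.371507   0.39266776]] [0.47616589 0.36204868]
```

>>> {"fn": "step_arm", "kwargs": {
  "moves": [
    {"dp":[0.8,0.4,35],"dr":[0,0,0],"fingers":0},
    {"dp":[0,0,30],"dr":[0,0,0],"fingers":0},
    {"dp":[0,0,20],"dr":[0,0,0],"fingers":0},
    {"dp":[0,0,9],"dr":[0,0,0],"fingers":0},
    {"dp":[0,0,2],"dr":[0,0,0],"fingers":0}
  ]
}}

```text
time_s: 16.08
tool_pos: [0.5374, 0.0002, 0.0043]
tool_rot: [180.0, 0.0, 169.6]
force: [0.2, 0.1, 0.6]
grip_width: 0.0869
grasp_force: 0.0
```

>>> {"fn": "step_arm", "kwargs": {
  "moves": [
    {"dp":[0,0,0],"dr":[0,0,0],"fingers":0.3},
    {"dp":[0,0,0],"dr":[0,0,0],"fingers":0.4},
    {"dp":[0,0,0],"dr":[0,0,0],"fingers":0.6},
    {"dp":[0,0,0],"dr":[0,0,0],"fingers":0.6},
    {"dp":[0,0,0],"dr":[0,0,0],"fingers":0.6}
  ]
}}

```text
time_s: 16.7
tool_pos: [0.5378, -0.0001, 0.0048]
tool_rot: [180.0, 0.1, 169.5]
force: [-1.5, 0.3, 5.3]
grip_width: 0.0678
grasp_force: 25.0
```

>>> {"fn": "step_arm", "kwargs": {
  "moves": [
    {"dp":[0,0,-10],"dr":[0,0,0],"fingers":0.6},
    {"dp":[0,0,-30],"dr":[0,0,-0.05],"fingers":0.6},
    {"dp":[0,0,-40],"dr":[0,0,-0.06],"fingers":0.6},
    {"dp":[0,0,-40],"dr":[0,0,-0.06],"fingers":0.6},
    {"dp":[0,0,-25],"dr":[0,0,-0.036],"fingers":0.6}
  ]
}}

```text
time_s: 17.32
tool_pos: [0.5378, -0.0003, 0.1514]
tool_rot: [180.0, 0.1, -178.6]
force: [0.3, -0.2, -1.6]
grip_width: 0.0676
grasp_force: 25.0
```

```bash
python3 -c "
from h import *
plan(.4792,.3643,.15,1.3)"
```

```text
t 17.32 yaw -178.6 q7 91.0 dr_z total 0.002 dp [ 50.3 365.9   1.4] pos [ 5.378e-01 -3.000e-04  1.514e-01] rot [ 1.800e+02  1.000e-01 -1.786e+02] F [ 0.3 -0.2 -1.6]
```

>>> {"fn": "step_arm", "kwargs": {
  "moves": [
    {"dp":[3,20,0],"dr":[0,0,0],"fingers":0.6},
    {"dp":[6,40,0],"dr":[0,0,0],"fingers":0.6},
    {"dp":[6,45,0],"dr":[0,0,0],"fingers":0.6},
    {"dp":[6,45,0],"dr":[0,0,0],"fingers":0.6},
    {"dp":[6,45,0],"dr":[0,0,0],"fingers":0.6}
  ]
}}

```text
time_s: 17.95
tool_pos: [0.5052, 0.1952, 0.1492]
tool_rot: [-180.0, 0.0, -178.7]
force: [0.4, -0.8, -0.9]
grip_width: 0.0675
grasp_force: 25.0
```

>>> {"fn": "step_arm", "kwargs": {
  "moves": [
    {"dp":[6,45,0],"dr":[0,0,0],"fingers":0.6},
    {"dp":[6,45,0],"dr":[0,0,0],"fingers":0.6},
    {"dp":[6,45,0],"dr":[0,0,0],"fingers":0.6},
    {"dp":[4,30,0],"dr":[0,0,0],"fingers":0.6},
    {"dp":[1,6,0],"dr":[0,0,0],"fingers":0.6}
  ]
}}

```text
time_s: 18.58
tool_pos: [0.4773, 0.3668, 0.1488]
tool_rot: [180.0, -0.1, -178.4]
force: [-0.1, -0.7, -0.3]
grip_width: 0.0679
grasp_force: 25.0
```

```bash
python3 -c "
from h import *
plan(.4792,.3643,.085,1.3)"
```

```text
t 18.57 yaw -178.4 q7 52.5 dr_z total 0.004 dp [-1.9 -2.5 63.8] pos [0.4773 0.3668 0.1488] rot [ 1.800e+02 -1.000e-01 -1.784e+02] F [-0.1 -0.7 -0.3]
```

>>> {"fn": "step_arm", "kwargs": {
  "moves": [
    {"dp":[-1.9,-2.5,20],"dr":[0,0,0.004],"fingers":0.6},
    {"dp":[0,0,22],"dr":[0,0,0],"fingers":0.6},
    {"dp":[0,0,13],"dr":[0,0,0],"fingers":0.6},
    {"dp":[0,0,7],"dr":[0,0,0],"fingers":0.6},
    {"dp":[0,0,2],"dr":[0,0,0],"fingers":0.6}
  ]
}}

```text
time_s: 19.2
tool_pos: [0.481, 0.3617, 0.0851]
tool_rot: [-180.0, 0.0, -178.9]
force: [1.1, 0.4, -0.8]
grip_width: 0.0678
grasp_force: 25.0
```

>>> {"fn": "step_arm", "kwargs": {
  "moves": [
    {"dp":[0,0,1],"dr":[0,0,0],"fingers":0.6},
    {"dp":[0,0,1],"dr":[0,0,0],"fingers":0.6},
    {"dp":[0,0,1],"dr":[0,0,0],"fingers":0.6},
    {"dp":[0,0,0],"dr":[0,0,0],"fingers":0.6},
    {"dp":[0,0,0],"dr":[0,0,0],"fingers":0.6}
  ]
}}

```text
time_s: 19.82
tool_pos: [0.4807, 0.3622, 0.0822]
tool_rot: [180.0, 0.0, -178.9]
force: [0.7, -1.0, -1.0]
grip_width: 0.0677
grasp_force: 25.0
```

>>> {"fn": "step_arm", "kwargs": {
  "moves": [
    {"dp":[1.3,2,0],"dr":[0,0,0],"fingers":0.6},
    {"dp":[0,0,1],"dr":[0,0,0],"fingers":0.6},
    {"dp":[0,0,1],"dr":[0,0,0],"fingers":0.6},
    {"dp":[0,0,0],"dr":[0,0,0],"fingers":0.6},
    {"dp":[0,0,0],"dr":[0,0,0],"fingers":0.6}
  ]
}}

```text
time_s: 20.45
tool_pos: [0.4793, 0.3644, 0.0808]
tool_rot: [180.0, 0.0, -178.9]
force: [-2.5, -1.5, 5.8]
grip_width: 0.0677
grasp_force: 25.0
```

Contact. I release, back off, and then look at the stapler.

>>> {"fn": "step_arm", "kwargs": {
  "moves": [
    {"dp":[0,0,0],"dr":[0,0,0],"fingers":0.6},
    {"dp":[0,0,0],"dr":[0,0,0],"fingers":0.15},
    {"dp":[0,0,0],"dr":[0,0,0],"fingers":0},
    {"dp":[0,0,0],"dr":[0,0,0],"fingers":0},
    {"dp":[0,0,-10],"dr":[0,0,0],"fingers":0}
  ]
}}

```text
time_s: 21.08
tool_pos: [0.4788, 0.3635, 0.0894]
tool_rot: [-179.9, -0.1, -178.9]
force: [0.1, 0.0, 1.0]
grip_width: 0.0862
grasp_force: 0.0
```

>>> {"fn": "step_arm", "kwargs": {
  "moves": [
    {"dp":[0,0,-25],"dr":[0,0,0],"fingers":0},
    {"dp":[0,0,-35],"dr":[0,0,0],"fingers":0},
    {"dp":[-10,-40,-20],"dr":[0,0,0.1],"fingers":0},
    {"dp":[-10,-50,0],"dr":[0,0,0.1],"fingers":0},
    {"dp":[-10,-50,0],"dr":[0,0,0.1],"fingers":0}
  ]
}}

```text
time_s: 21.7
tool_pos: [0.4977, 0.2212, 0.1713]
tool_rot: [179.9, 0.1, 163.7]
force: [1.1, 1.0, -0.1]
grip_width: 0.0872
grasp_force: 0.0
```

```bash
python3 - <<'E'
from h import *
plan(.5145,-.3647,.15,160.7)
im=env.read_camera("top"); s=env.read_camera("scene")
c=lambda i,x,y,w,h,k: cv2.resize(i[y:y+h,x:x+w,::-1],None,fx=k,fy=k)
a=c(im,450,165,60,70,6); b=c(s,125,195,70,70,6); cv2.imwrite("pics/st.png",np.hstack([a,b]))
a=c(im,110,150,110,140,3); b=c(s,400,140,140,140,3); cv2.imwrite("pics/stack4.png",np.hstack([a,b]))
E
```

```text
t 21.7 yaw 163.7 q7 48.2 dr_z total 0.053 dp [-209.5 -547.4   21.3] pos [0.4977 0.2212 0.1713] rot [1.799e+02 1.000e-01 1.637e+02] F [ 1.1  1.  -0.1]
```

View pics/st.png

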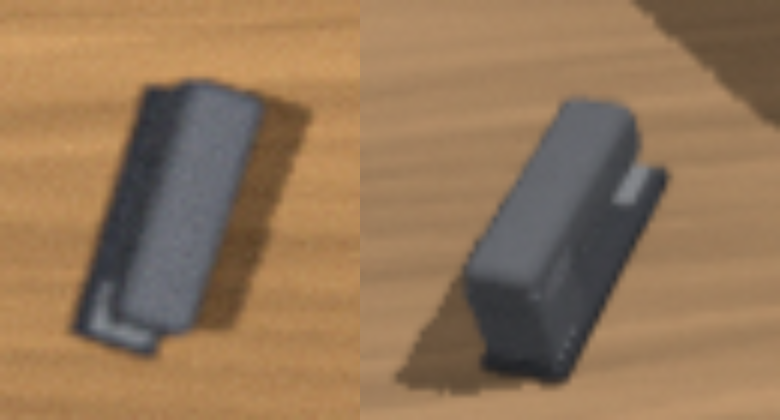

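View pics/stack4.png

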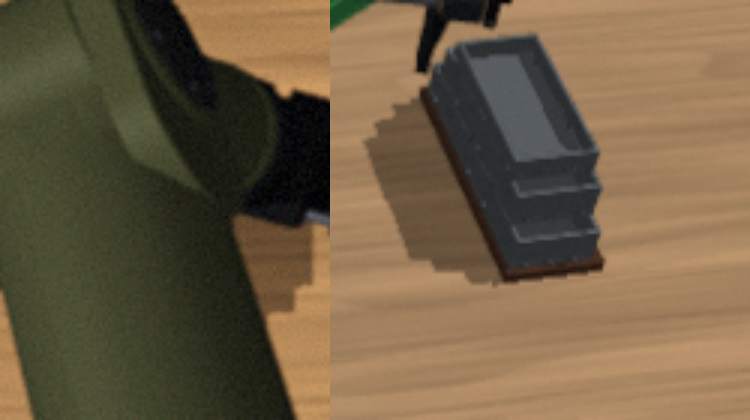

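The stack is right in the scene crop: the short tray lies flat and central. In the stapler's top crop, the foot corners are at (145,88), (72,333) and (155,355), and the arm top corners at (180,84), (262,98), (200,328) and (118,310). In the scene crop, the foot corners are at (123,365), (210,380) and (305,170).

```bash
python3 - <<'E'
from h import *
f=lambda n,p,o,z: cast(n,np.float64(p)/6+o-.42,z)*1000
def show(P,c):
    print(np.round(P,1).tolist(),"c",np.round(c,1))
P=f("top",[[145,88],[72,333],[155,355]],[450,165],.003); show(P,(P[0]+P[2])/2); d=P[0]-P[1]; print(np.hypot(*d),np.degrees(np.arctan2(d[1],d[0])))
P=f("top",[[180,84],[262,98],[200,328],[118,310]],[450,165],.056); show(P,P.mean(0)); d=P[0]-P[3]; print(np.hypot(*d),np.degrees(np.arctan2(d[1],d[0])))
P=f("scene",[[123,365],[210,380],[305,170]],[125,195],.0); show(P,(P[0]+P[2])/2);d=P[1]-P[2]; print(np.hypot(*d),np.degrees(np.arctan2(d[1],d[0])))
E
```

```text
[[568.2, -366.4], [470.1, -333.8], [461.1, -365.9]] c [ 514.6 -366.2]
103.3617040672345 -18.425344136555758
[[561.9, -361.9], [556.1, -392.3], [468.8, -365.3], [475.9, -335.2]] c [ 515.7 -363.7]
90.03915573261747 -17.26015764518608
[[557.3, -398.2], [569.1, -365.0], [466.6, -334.9]] c [ 512.  -366.5]
106.81160344943912 -16.360469843544642
```

```bash
python3 -c "
from h import *
plan(.514,-.3655,.12,162.7)"
```

```text
t 21.8 yaw 163.3 q7 48.3 dr_z total 0.01 dp [-187.5 -550.    51.2] pos [0.4986 0.2154 0.1712] rot [-1.799e+02  1.000e-01  1.633e+02] F [-0.8 -0.3 -0.4]
```

>>> {"fn": "step_arm", "kwargs": {
  "moves": [
    {"dp":[-12.5,-36.7,0],"dr":[0,0,0.01],"fingers":0},
    {"dp":[-12.5,-36.7,0],"dr":[0,0,0],"fingers":0},
    {"dp":[-12.5,-36.7,0],"dr":[0,0,0],"fingers":0},
    {"dp":[-12.5,-36.7,0],"dr":[0,0,0],"fingers":0},
    {"dp":[-12.5,-36.7,0],"dr":[0,0,0],"fingers":0}
  ]
}}

```text
time_s: 22.42
tool_pos: [0.505, 0.0284, 0.1709]
tool_rot: [179.9, 0.1, 163.4]
force: [0.4, -0.4, 0.0]
grip_width: 0.087
grasp_force: 0.0
```

>>> {"fn": "step_arm", "kwargs": {
  "moves": [
    {"dp":[-12.5,-36.7,0],"dr":[0,0,0],"fingers":0},
    {"dp":[-12.5,-36.7,0],"dr":[0,0,0],"fingers":0},
    {"dp":[-12.5,-36.7,0],"dr":[0,0,0],"fingers":0},
    {"dp":[-12.5,-36.7,0],"dr":[0,0,0],"fingers":0},
    {"dp":[-12.5,-36.7,0],"dr":[0,0,0],"fingers":0}
  ]
}}

```text
time_s: 23.05
tool_pos: [0.5125, -0.1654, 0.1709]
tool_rot: [180.0, 0.1, 163.4]
force: [0.3, -0.1, -0.3]
grip_width: 0.087
grasp_force: 0.0
```

>>> {"fn": "step_arm", "kwargs": {
  "moves": [
    {"dp":[-12.5,-36.7,0],"dr":[0,0,0],"fingers":0},
    {"dp":[-12.5,-36.7,0],"dr":[0,0,0],"fingers":0},
    {"dp":[-12.5,-36.7,10],"dr":[0,0,0],"fingers":0},
    {"dp":[-12.5,-36.7,20],"dr":[0,0,0],"fingers":0},
    {"dp":[-12.5,-36.7,20],"dr":[0,0,0],"fingers":0}
  ]
}}

```text
time_s: 23.68
tool_pos: [0.5204, -0.3591, 0.1202]
tool_rot: [180.0, 0.1, 163.5]
force: [0.7, 0.3, 1.0]
grip_width: 0.0874
grasp_force: 0.0
```

```bash
python3 -c "
from h import *
plan(.514,-.3655,.026,162.7)"
```

```text
t 23.68 yaw 163.5 q7 116.4 dr_z total 0.013 dp [ 4.2 -8.1 94.2] pos [ 0.5204 -0.3591  0.1202] rot [1.800e+02 1.000e-01 1.635e+02] F [0.7 0.3 1. ]
```

>>> {"fn": "step_arm", "kwargs": {
  "moves": [
    {"dp":[4.2,-8.1,20],"dr":[0,0,0.013],"fingers":0},
    {"dp":[0,0,30],"dr":[0,0,0],"fingers":0},
    {"dp":[0,0,25],"dr":[0,0,0],"fingers":0},
    {"dp":[0,0,14],"dr":[0,0,0],"fingers":0},
    {"dp":[0,0,5],"dr":[0,0,0],"fingers":0}
  ]
}}

```text
time_s: 24.3
tool_pos: [0.513, -0.364, 0.0255]
tool_rot: [180.0, -0.0, 162.7]
force: [0.9, 0.1, 0.5]
grip_width: 0.0871
grasp_force: 0.0
```

>>> {"fn": "step_arm", "kwargs": {
  "moves": [
    {"dp":[0,0,0],"dr":[0,0,0],"fingers":0.4},
    {"dp":[0,0,0],"dr":[0,0,0],"fingers":0.6},
    {"dp":[0,0,0],"dr":[0,0,0],"fingers":0.8},
    {"dp":[0,0,0],"dr":[0,0,0],"fingers":1},
    {"dp":[0,0,0],"dr":[0,0,0],"fingers":1}
  ],
  "squeeze": 40
}}

```text
time_s: 24.92
tool_pos: [0.5129, -0.3651, 0.0262]
tool_rot: [180.0, 0.0, 162.6]
force: [-0.3, -0.3, 0.7]
grip_width: 0.0451
grasp_force: 0.0
```

>>> {"fn": "step_arm", "kwargs": {
  "moves": [
    {"dp":[0,0,0],"dr":[0,0,0],"fingers":1},
    {"dp":[0,0,0],"dr":[0,0,0],"fingers":1},
    {"dp":[0,0,-5],"dr":[0,0,0],"fingers":1},
    {"dp":[0,0,-10],"dr":[0,0,0],"fingers":1},
    {"dp":[0,0,-15],"dr":[0,0,0],"fingers":1}
  ]
}}

```text
time_s: 25.55
tool_pos: [0.5125, -0.365, 0.0566]
tool_rot: [180.0, -0.0, 162.6]
force: [0.1, -0.4, -2.7]
grip_width: 0.0302
grasp_force: 39.9
```

>>> {"fn": "step_arm", "kwargs": {
  "moves": [
    {"dp":[0,0,-30],"dr":[0,0,0],"fingers":1},
    {"dp":[0,0,-40],"dr":[0,0,0],"fingers":1},
    {"dp":[0,0,-40],"dr":[0,0,0],"fingers":1},
    {"dp":[0,0,-20],"dr":[0,0,0],"fingers":1},
    {"dp":[0,0,0],"dr":[0,0,0],"fingers":1}
  ]
}}

```text
time_s: 26.18
tool_pos: [0.5134, -0.3657, 0.1877]
tool_rot: [-180.0, 0.2, 162.6]
force: [-0.5, -0.4, -1.5]
grip_width: 0.0297
grasp_force: 39.9
```

```bash
python3 - <<'E'
from h import *
plan(.479,.364,.185,1.3)
c=lambda i,x,y,w,h,k: cv2.resize(i[y:y+h,x:x+w,::-1],None,fx=k,fy=k)
a=c(env.read_camera("top"),430,120,130,140,3); b=c(env.read_camera("scene"),70,90,130,140,3); cv2.imwrite("pics/st5.png",np.hstack([a,b]))
E
```

```text
t 26.18 yaw 162.6 q7 114.9 dr_z total -0.327 dp [ 17.9 730.3   2.7] pos [ 0.5134 -0.3657  0.1877] rot [-180.     0.2  162.6] F [-0.5 -0.4 -1.5]
```

View pics/st5.png

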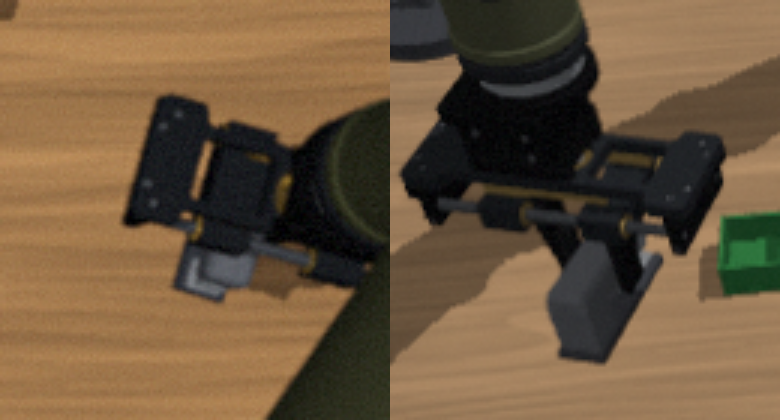

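The stapler is held upright and level (scene crop 600,300). I carry it over to the stack.

>>> {"fn": "step_arm", "kwargs": {
  "moves": [
    {"dp":[7,20,0],"dr":[0,0,0],"fingers":1},
    {"dp":[14,38,0],"dr":[0,0,0],"fingers":1},
    {"dp":[15,41,0],"dr":[0,0,0],"fingers":1},
    {"dp":[15,41,0],"dr":[0,0,0],"fingers":1},
    {"dp":[15,41,0],"dr":[0,0,0],"fingers":1}
  ]
}}

```text
time_s: 26.9
tool_pos: [0.5026, -0.1706, 0.184]
tool_rot: [-180.0, -0.2, 162.6]
force: [0.8, 0.2, -2.5]
grip_width: 0.0298
grasp_force: 39.9
```

>>> {"fn": "step_arm", "kwargs": {
  "moves": [
    {"dp":[15,41,0],"dr":[0,0,0],"fingers":1},
    {"dp":[15,41,0],"dr":[0,0,0],"fingers":1},
    {"dp":[15,41,0],"dr":[0,0,0],"fingers":1},
    {"dp":[15,41,0],"dr":[0,0,0],"fingers":1},
    {"dp":[15,41,0],"dr":[0,0,0],"fingers":1}
  ]
}}

```text
time_s: 27.52
tool_pos: [0.4922, 0.0468, 0.1841]
tool_rot: [-179.9, -0.2, 162.6]
force: [0.1, 0.1, -1.4]
grip_width: 0.03
grasp_force: 39.9
```

>>> {"fn": "step_arm", "kwargs": {
  "moves": [
    {"dp":[15,41,0],"dr":[0,0,0],"fingers":1},
    {"dp":[15,41,0],"dr":[0,0,0],"fingers":1},
    {"dp":[15,41,0],"dr":[0,0,0],"fingers":1},
    {"dp":[14,38,0],"dr":[0,0,0],"fingers":1},
    {"dp":[7,20,0],"dr":[0,0,0],"fingers":1}
  ]
}}

```text
time_s: 28.15
tool_pos: [0.4832, 0.2398, 0.184]
tool_rot: [-179.9, -0.2, 162.8]
force: [1.2, -0.4, -1.4]
grip_width: 0.0298
grasp_force: 39.9
```

>>> {"fn": "step_arm", "kwargs": {
  "moves": [
    {"dp":[0,0,0],"dr":[0,0,-0.06],"fingers":1},
    {"dp":[0,0,0],"dr":[0,0,-0.09],"fingers":1},
    {"dp":[0,0,0],"dr":[0,0,-0.1],"fingers":1},
    {"dp":[0,0,0],"dr":[0,0,-0.077],"fingers":1},
    {"dp":[0,0,0],"dr":[0,0,0],"fingers":1}
  ]
}}

```text
time_s: 28.78
tool_pos: [0.4847, 0.2366, 0.185]
tool_rot: [-179.9, -0.1, -178.8]
force: [-0.1, 0.4, -1.9]
grip_width: 0.0294
grasp_force: 39.9
```

```bash
python3 -c "
from h import *
plan(.479,.364,.16,1.3)"
```

```text
t 28.77 yaw -178.8 q7 63.3 dr_z total -0.002 dp [  2.8 127.5  25. ] pos [0.4847 0.2366 0.185 ] rot [-1.799e+02 -1.000e-01 -1.788e+02] F [-0.1  0.4 -1.9]
```

>>> {"fn": "step_arm", "kwargs": {
  "moves": [
    {"dp":[0.5,20,0],"dr":[0,0,0],"fingers":1},
    {"dp":[0.8,38,0],"dr":[0,0,0],"fingers":1},
    {"dp":[0.8,40,0],"dr":[0,0,0],"fingers":1},
    {"dp":[0.7,24,0],"dr":[0,0,0],"fingers":1},
    {"dp":[0,5.5,0],"dr":[0,0,0],"fingers":1}
  ]
}}

```text
time_s: 29.4
tool_pos: [0.4781, 0.3673, 0.1855]
tool_rot: [-180.0, -0.0, -178.5]
force: [0.8, -1.0, -2.4]
grip_width: 0.0297
grasp_force: 39.9
```

>>> {"fn": "step_arm", "kwargs": {
  "moves": [
    {"dp":[0,0,10],"dr":[0,0,0],"fingers":1},
    {"dp":[0,0,18],"dr":[0,0,0],"fingers":1},
    {"dp":[0,0,15],"dr":[0,0,0],"fingers":1},
    {"dp":[0,0,5],"dr":[0,0,0],"fingers":1},
    {"dp":[0,0,0],"dr":[0,0,0],"fingers":1}
  ]
}}

```text
time_s: 30.02
tool_pos: [0.479, 0.3649, 0.1375]
tool_rot: [-180.0, -0.0, -178.7]
force: [0.2, -0.3, -1.1]
grip_width: 0.0297
grasp_force: 39.9
```

```bash
python3 - <<'E'
from h import *
plan(.479,.364,.108,1.3)
c=lambda i,x,y,w,h,k: cv2.resize(i[y:y+h,x:x+w,::-1],None,fx=k,fy=k)
cv2.imwrite("pics/st6.png",c(env.read_camera("scene"),400,80,160,150,4))
E
```

```text
t 30.02 yaw -178.7 q7 52.7 dr_z total 0.0 dp [-0.  -0.9 29.5] pos [0.479  0.3649 0.1375] rot [-180.    -0.  -178.7] F [ 0.2 -0.3 -1.1]
```

View pics/st6.png

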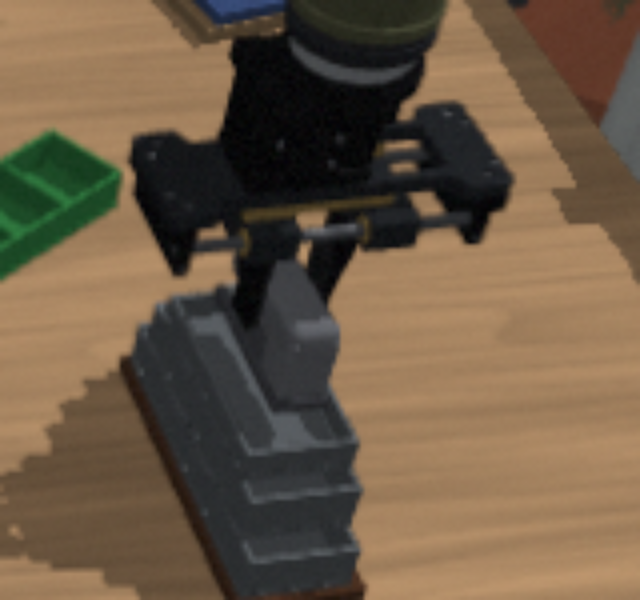

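The stapler is above and inside the tray outline (crop 300,350). I lower it gently.

>>> {"fn": "step_arm", "kwargs": {
  "moves": [
    {"dp":[0,-0.9,10],"dr":[0,0,0],"fingers":1},
    {"dp":[0,0,10],"dr":[0,0,0],"fingers":1},
    {"dp":[0,0,6],"dr":[0,0,0],"fingers":1},
    {"dp":[0,0,3],"dr":[0,0,0],"fingers":1},
    {"dp":[0,0,0],"dr":[0,0,0],"fingers":1}
  ]
}}

```text
time_s: 30.7
tool_pos: [0.4791, 0.3643, 0.1089]
tool_rot: [-180.0, -0.0, -178.7]
force: [0.3, -0.4, -1.9]
grip_width: 0.0294
grasp_force: 39.9
```

>>> {"fn": "step_arm", "kwargs": {
  "moves": [
    {"dp":[0,0,1],"dr":[0,0,0],"fingers":1},
    {"dp":[0,0,0.5],"dr":[0,0,0],"fingers":1},
    {"dp":[0,0,0],"dr":[0,0,0],"fingers":1},
    {"dp":[0,0,0],"dr":[0,0,0],"fingers":1},
    {"dp":[0,0,0],"dr":[0,0,0],"fingers":1}
  ]
}}

```text
time_s: 31.32
tool_pos: [0.4791, 0.3644, 0.1076]
tool_rot: [180.0, 0.0, -178.7]
force: [0.5, -0.2, -2.5]
grip_width: 0.0292
grasp_force: 39.9
```

>>> {"fn": "step_arm", "kwargs": {
  "moves": [
    {"dp":[0,0,1],"dr":[0,0,0],"fingers":1},
    {"dp":[0,0,0.5],"dr":[0,0,0],"fingers":1},
    {"dp":[0,0,0],"dr":[0,0,0],"fingers":1},
    {"dp":[0,0,0],"dr":[0,0,0],"fingers":1},
    {"dp":[0,0,0],"dr":[0,0,0],"fingers":1}
  ]
}}

```text
time_s: 31.95
tool_pos: [0.4791, 0.3644, 0.1061]
tool_rot: [180.0, 0.0, -178.7]
force: [-0.0, 0.6, -2.1]
grip_width: 0.0292
grasp_force: 39.9
```

>>> {"fn": "step_arm", "kwargs": {
  "moves": [
    {"dp":[0,0,0.5],"dr":[0,0,0],"fingers":1},
    {"dp":[0,0,0.5],"dr":[0,0,0],"fingers":1},
    {"dp":[0,0,0],"dr":[0,0,0],"fingers":1},
    {"dp":[0,0,0],"dr":[0,0,0],"fingers":1},
    {"dp":[0,0,0],"dr":[0,0,0],"fingers":1}
  ]
}}

```text
time_s: 32.58
tool_pos: [0.4792, 0.3644, 0.106]
tool_rot: [180.0, 0.0, -178.7]
force: [-2.5, -2.7, 5.0]
grip_width: 0.0299
grasp_force: 39.9
```

>>> {"fn": "step_arm", "kwargs": {
  "moves": [
    {"dp":[0,0,0],"dr":[0,0,0],"fingers":0.6},
    {"dp":[0,0,0],"dr":[0,0,0],"fingers":0.5},
    {"dp":[0,0,0],"dr":[0,0,0],"fingers":0.4},
    {"dp":[0,0,0],"dr":[0,0,0],"fingers":0.3},
    {"dp":[0,0,0],"dr":[0,0,0],"fingers":0.3}
  ]
}}

```text
time_s: 33.2
tool_pos: [0.4791, 0.3644, 0.105]
tool_rot: [180.0, 0.0, -178.7]
force: [-0.6, 0.5, -0.2]
grip_width: 0.0592
grasp_force: 0.0
```

>>> {"fn": "step_arm", "kwargs": {
  "moves": [
    {"dp":[0,0,-10],"dr":[0,0,0],"fingers":0.3},
    {"dp":[0,0,-30],"dr":[0,0,0],"fingers":0.3},
    {"dp":[0,0,-40],"dr":[0,0,0],"fingers":0.3},
    {"dp":[0,0,-30],"dr":[0,0,0],"fingers":0.3},
    {"dp":[0,-30,-10],"dr":[0,0,0],"fingers":0.3}
  ]
}}

```text
time_s: 33.83
tool_pos: [0.4799, 0.3374, 0.2283]
tool_rot: [179.8, 0.2, -178.4]
force: [0.9, -1.4, -1.0]
grip_width: 0.0611
grasp_force: 0.0
```

>>> {"fn": "step_arm", "kwargs": {
  "moves": [
    {"dp":[0,-50,0],"dr":[0,0,0],"fingers":0.3},
    {"dp":[0,-50,0],"dr":[0,0,0],"fingers":0.3},
    {"dp":[0,-50,0],"dr":[0,0,0],"fingers":0.3},
    {"dp":[0,-50,0],"dr":[0,0,0],"fingers":0.3},
    {"dp":[0,-40,0],"dr":[0,0,0],"fingers":0.3}
  ]
}}

```text
time_s: 34.45
tool_pos: [0.4856, 0.0922, 0.2262]
tool_rot: [180.0, 0.1, -178.8]
force: [-0.4, 0.3, -0.4]
grip_width: 0.061
grasp_force: 0.0
```

```bash
python3 - <<'E'
from h import *
c=lambda i,x,y,w,h,k: cv2.resize(i[y:y+h,x:x+w,::-1],None,fx=k,fy=k)
a=c(env.read_camera("top"),100,150,125,140,3); b=c(env.read_camera("scene"),410,130,125,140,3); cv2.imwrite("pics/fin.png",np.hstack([a,b]))
E
```

```text
(no output)
```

View pics/fin.png

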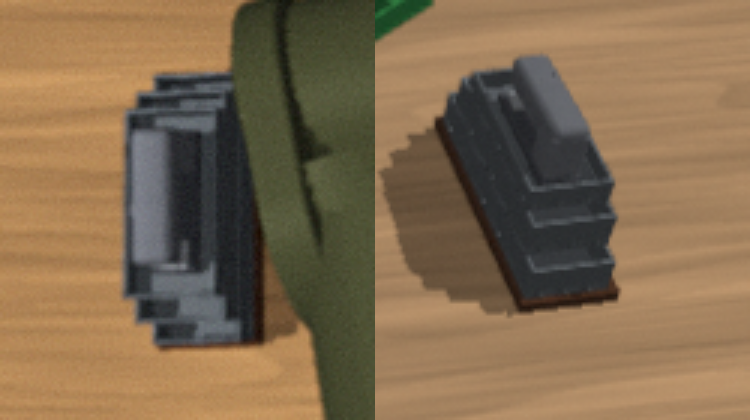

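The final view shows the tiers stacked centrally. The stapler stands upright in the top tray: it spans rows 128–270 in the crop, inside the tray's 110–297, and the arm is clear.

```bash
python3 -c "
from cell import env
print(env.sign_off())"
```

```text
the job is handed in; nothing more can be done
None
```

I rebuilt the three tiers on the board and stood the stapler upright in the top tray, then handed the job in at about 34.5 s; the sign-off returned no verdict, but the last pictures show everything centred and flat.

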